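Mounting cups back on the rack by size

TASK

The empty mounting cups for the vacuum impregnation unit have been left about on the bench. Set the four loose cups back on the rack in order of size, running down from the biggest cup, which already stands at one end and stays where it is: the next biggest on the pad beside it, and so on to the smallest on the pad at the other end. Each cup stands upright on the middle of its own pad.

Things in the scene. Friction and masses are not known exactly. Their poses are not given: they have to be found in the camera images.
- cup_25: the smallest of the five mounting cups: milky white plastic, round, open at the top, empty, bore 25 mm, straight wall 3 mm thick so 31 mm across outside, base flange 35 mm across and 5 mm high, 36 mm tall overall. Loose, starts upright on the bench (surface z = 0). Origin: centre of its underside; z axis up along the cup's axis.
- cup_32: the second smallest of the five mounting cups: milky white plastic, round, open at the top, empty, bore 32 mm, straight wall 3 mm thick so 38 mm across outside, base flange 42 mm across and 5 mm high, 40 mm tall overall. Loose, starts upright on the bench (surface z = 0). Origin: centre of its underside; z axis up along the cup's axis.
- cup_40: the middle-sized of the five mounting cups: milky white plastic, round, open at the top, empty, bore 40 mm, straight wall 3 mm thick so 46 mm across outside, base flange 50 mm across and 5 mm high, 44 mm tall overall. Loose, starts upright on the bench (surface z = 0). Origin: centre of its underside; z axis up along the cup's axis.
- cup_50: the second biggest of the five mounting cups: milky white plastic, round, open at the top, empty, bore 50 mm, straight wall 3 mm thick so 56 mm across outside, base flange 60 mm across and 5 mm high, 48 mm tall overall. Loose, starts upright on the bench (surface z = 0). Origin: centre of its underside; z axis up along the cup's axis.
- cup_60: the biggest mounting cup: the same make, bore 60 mm, 66 mm across outside, base flange 70 mm across, 52 mm tall. It is loose but already stands upright on the pad at one end of the rack, either end. Origin: centre of its underside; z axis up.
- rack: the cup rack, fixed: a low stainless steel shelf 460 mm long (its y axis), 90 mm wide (its x axis), its top 30 mm above the bench, with a 12 mm high upstand, 3 mm thick, along its +x edge (the side away from the robot). Five round black rubber pads, 58 mm across and 2 mm thick, lie in one row along its middle, 90 mm apart centre to centre; pad tops are 32 mm above the bench. Origin: centre of its underside, on the bench.
- pad_a: the free pad at the end of the row, at the other end from the biggest cup (black rubber disc, 58 mm across, 2 mm thick, fixed on the rack). Origin: centre of its underside, on the rack's top; its top is 2 mm higher.
- pad_b: one of the three free pads in the middle of the row (black rubber disc, 58 mm across, 2 mm thick, fixed on the rack); which of the three it is differs from start to start. Origin: centre of its underside, on the rack's top; its top is 2 mm higher.
- pad_c: one of the three free pads in the middle of the row (black rubber disc, 58 mm across, 2 mm thick, fixed on the rack); which of the three it is differs from start to start. Origin: centre of its underside, on the rack's top; its top is 2 mm higher.
- pad_d: one of the three free pads in the middle of the row (black rubber disc, 58 mm across, 2 mm thick, fixed on the rack); which of the three it is differs from start to start. Origin: centre of its underside, on the rack's top; its top is 2 mm higher.
Not all that is in view belongs to the job. What is shaped like the cup_50 but green, pink or purple is not meant.

How it is judged (in metres and radians):
At the end, for the whole second after the job is handed in: The four cups stand upright (0.1 rad) and at rest on the rack, each centre within 12 mm of its pad's centre: the 50 mm cup next to the biggest, then the 40 mm, the 32 mm, and the 25 mm on the end pad; the biggest cup still upright within 12 mm of where it began (horizontal distance between cup_25 and pad_a below 0.012 m and (horizontal distance between cup_32 and pad_b below 0.012 m or horizontal distance between cup_32 and pad_c below 0.012 m or horizontal distance between cup_32 and pad_d below 0.012 m) and horizontal distance between cup_32 and cup_60 between 0.225 and 0.315 m and (horizontal distance between cup_40 and pad_b below 0.012 m or horizontal distance between cup_40 and pad_c below 0.012 m or horizontal distance between cup_40 and pad_d below 0.012 m) and horizontal distance between cup_40 and cup_60 between 0.135 and 0.225 m and (horizontal distance between cup_50 and pad_b below 0.012 m or horizontal distance between cup_50 and pad_c below 0.012 m or horizontal distance between cup_50 and pad_d below 0.012 m) and horizontal distance between cup_50 and cup_60 between 0.045 and 0.135 m and angle between each of cup_25, cup_32, cup_40, cup_50, cup_60's own z axis and vertical below 0.1 rad and z of cup_25 in the frame of rack between 0.028 and 0.037 m and linear speed of each of cup_25, cup_32, cup_40, cup_50, cup_60 below 0.02 m/s and z of cup_32 in the frame of rack between 0.028 and 0.037 m and z of cup_40 in the frame of rack between 0.028 and 0.037 m and z of cup_50 in the frame of rack between 0.028 and 0.037 m and z of cup_60 in the frame of rack between 0.028 and 0.037 m and distance of cup_60 from where it was at the start of the episode below 0.012 m); the robot touches nothing.
It fails at once if the biggest cup, already in its place, is pushed, lifted or knocked over (moved more than 20 mm) (distance of cup_60 from where it was at the start of the episode above 0.02 m).
It also fails if it takes over 112 s, if anything falls off the work surface, if the arm or the gripper's body presses on something with over 40 N, if the wrist force passes 120 N, or if a joint passes its speed limit or range.

ROBOT

A 6-joint arm with a two-finger parallel gripper is mounted at the origin on the work surface. World frame = base frame: x ahead of the robot, y to its left, z up, the work surface at z = 0. Lengths are in mm, angles in rad, forces in N, time in s.
With the tool pointing down it reaches from about 400 to 925 mm from the base axis. Payload 12.5 kg.
Tool frame: the origin (TCP) lies midway between the tips of the shut fingers; the grasp point (between the pads) lies 19 mm behind it; z points along the fingers, y is the line along which they close (so a half turn about z gives the same grasp; the last joint's range is limited). The gripper opens to 95 mm and grips with 3 to 60 N. Pads are 20 mm wide; open, the fingers measure 119 mm over their backs; the gripper's body (75 mm by 180 mm) begins 59 mm behind the grasp point.
Start: joints at [1.009, 0.491, 1.559, -0, 1.092, -0.106], TCP at [275.1, 561.219, 214.661] pointing down, gripper open.
Joint ranges: [-3.1, 3.1], [-0.84, 2.19], [0.05, 2.79], [-1.13, 4.28], [0.06, 2.93], [-2.69, 2.69]. Speed limits (rad/s): [2.22, 2.22, 2.79, 3.14, 3.14, 3.14].

INTERFACE

Orientations are given as [roll, pitch, yaw] about the fixed x, y, z axes, in that order (R = Rz(yaw) Ry(pitch) Rx(roll)).
In Python, from cell import readout, eyes, env gives the robot as it stands.
- The arm moves only by the tool move_arm, never from a script. Its argument "plan" is a list of rows, each a list of 3 entries, a list of its own where there are three numbers: the turn, a rotation vector about the tool's x, y, z in degrees, then the shift along the tool's x, y, z in m, then the gripper command: -1 is shut, 1 is fully open, values between are in proportion. In form: [[[ax, ay, az], [x, y, z], jaw], ...]. A call has 1 to 5 rows; each row is the pose to reach, as a shift and turn from the pose commanded when the call began, along the tool's axes at that moment; what a row does not reach only later rows make up. A row lasts 1/8 s, in which the tool goes at most 62.5 mm and 10.7 degrees, less where a joint would pass 70% of its speed; a pose out of reach is approached as far as the arm can. A call with a gripper value outside its range is refused whole. The fingers move at their own pace and stop on an object; the grip force is fixed at half the most. Time passes only in rows, so rows that repeat a pose let the fingers close. It gives the time, the measured TCP pose, the force, the opening and the grip force at its end, in the units of the state.
- readout.state(): the state, without advancing time (a new reading comes with each control period).
- eyes.read_camera(name): name is "scene" or "top" or "wrist"; returns a dict with "img" (420x560x3 uint8, red, green, blue), "K" (3x3 intrinsics, pixels), "extrinsics" (4x4, takes a point from camera to world coordinates). Camera axes: x right, y up, looking along -z (the intrinsics and any distortion apply to the point x, -y, -z); pixel columns grow to the right and rows downward; lengths in mm; the calibration is good to about 2 mm. A picture is of the moment at which its call begins. There is no depth.
- env.job_done(): hands the job in; it is judged then, once.
Trained networks look in a picture, given as the dict that the camera call returned (one of the last four; its "shot" number tells which), for a name from the list of things; names that differ only in an ending like _2 or _b are one class to them, and where a whole thing is asked for, a point or a joint stands for the part that bears it (a point fixed in the world has none). Each returns a list of dicts, best first, with "score" (0 to 1); they miss things now and then, are a little off and sometimes report something else, mostly with a low value. They report only what shows in the picture. A call takes as long as a camera call. They do not tell look-alikes from the thing itself.
- eyes.cut_out(picture, name): "mask" (420x560 bool, what is visible of it) and "uv" ([column, row] in pixels, amid what is visible of it).
The state is a dict: "t": time; "joints": joint angles; "qvel": joint speeds; "tau": joint torques, N m; "eef_pos": TCP position; "tcp_rot": TCP orientation; "ft_force": force on the tool from outside, world axes, zero at the start; "moment": the same for the moment, N m; "opening": opening from 0.0 (shut) to 1.0 (fully open); "grip_force": force on a finger pad.
Only numpy, scipy, OpenCV 4.12 (cv2) and the standard library are available. Lean on these libraries where they do the work, as an engineer would, in place of code of your own. Each camera call takes 0.05 s, during which the arm holds its last target. There are 200 camera calls.

## Working session

There is one attempt and no reset: what is moved stays moved. The work goes in short steps, Python scripts to look and compute and a tool call to move; the robot and the scene stay as the last step left them, time stands still between calls to the robot, and variables do not carry over. Pictures are saved under pics/ and viewed, at most 14 in all, crops included, and the job is handed in when it is done.

Besides the shell and the picture viewer there is one more tool, called after "Call:" as name(argument=value, ...), one argument or row to a line, values as JSON. move_arm: Moves the arm, as the interface text tells. Its arguments: {"type":"object","properties":{"plan":{"type":"array","items":{"type":"array"}}},"required":["plan"]}

```bash
mkdir -p pics
cat > h.py <<'E'
import numpy as np, cv2
from cell import readout, eyes, env
def ray(p,uv):
    K=p["K"];E=np.array(p["extrinsics"])
    d=np.linalg.inv(K)@np.array([uv[0],uv[1],1.]); d=np.array([d[0],-d[1],-d[2]])
    return E[:3,3],E[:3,:3]@d
def at(p,uv,z):
    o,d=ray(p,uv); return (o+d*(z-o[2])/d[2])[:2]
def proj(p,X):
    E=np.linalg.inv(p["extrinsics"]);c=E[:3,:3]@np.array(X)+E[:3,3]
    q=p["K"]@np.array([c[0],-c[1],-c[2]]);return q[:2]/q[2]
def save(p,n,crop=None,s=1):
    im=p["img"][...,::-1]
    if crop: a,b,c,d=crop; im=im[b:d,a:c]
    cv2.imwrite("pics/"+n,cv2.resize(im,None,fx=s,fy=s,interpolation=cv2.INTER_CUBIC))
E
python3 - <<'E'
from h import *
np.set_printoptions(precision=1,suppress=True)
a=eyes.read_camera("scene");b=eyes.read_camera("top")
print(a.keys())
for n,p in(("scene",a),("top",b)):
    save(p,n+"1.png",s=1.4); print(n,p["K"],p["extrinsics"])
    for k in["cup_25","cup_32","cup_40","cup_50","cup_60","rack","pad_a"]:
        for r in eyes.cut_out(p,k): 
            ys,xs=np.nonzero(r["mask"]);print(n,k,round(r["score"],2),np.array(r["uv"]),xs.min(),xs.max(),ys.min(),ys.max(),len(xs))
print(readout.state())
E
```

```text
dict_keys(['img', 'K', 'extrinsics', 'shot'])
scene [[395.8   0.  286.5]
 [  0.  395.8 210.7]
 [  0.    0.    1. ]] [[   0.8   -0.3    0.5  906.8]
 [   0.6    0.5   -0.7 -528.8]
 [  -0.     0.8    0.5  492. ]
 [   0.     0.     0.     1. ]]
scene cup_25 0.96 [387.9 184.5] 370 403 167 202 990
scene cup_25 0.79 [181.3 264.1] 173 196 250 279 584
scene cup_25 0.78 [210.4 338.5] 190 232 309 361 1817
scene cup_25 0.71 [296.3 175. ] 289 301 168 185 205
scene cup_25 0.65 [242.  233.6] 230 254 217 247 635
scene cup_25 0.61 [126.7 344.8] 102 151 315 368 2018
scene cup_25 0.61 [ 77.9 312.9] 54 102 288 336 1753
scene cup_25 0.61 [203.5 391. ] 178 229 361 419 2483
scene cup_25 0.2 [284.4 281.9] 266 299 270 293 664
scene cup_32 0.96 [387.9 184.5] 370 403 167 202 990
scene cup_32 0.79 [181.3 264.1] 173 196 250 279 584
scene cup_32 0.78 [210.4 338.5] 190 232 309 361 1817
scene cup_32 0.71 [296.3 175. ] 289 301 168 185 205
scene cup_32 0.65 [242.  233.6] 230 254 217 247 635
scene cup_32 0.61 [126.7 344.8] 102 151 315 368 2018
scene cup_32 0.61 [ 77.9 312.9] 54 102 288 336 1753
scene cup_32 0.61 [203.
[... 3855 characters left out ...]
[181.5 264.6] 172 189 256 271 222
top cup_60 0.56 [449.6 287.3] 431 465 271 299 811
top rack 0.76 [274.1 167.3] 150 367 131 196 5934
top pad_a 0.95 [339.8 170.8] 330 354 160 187 547
top pad_a 0.91 [216.7 159.1] 204 230 146 172 565
top pad_a 0.72 [259.7 160.9] 245 272 151 176 568
top pad_a 0.6 [300.6 170.5] 288 313 156 181 538
{'t': 0.8, 'joints': array([ 1. ,  0.5,  1.6,  0. ,  1.1, -0.1]), 'qvel': array([ 0.,  0.,  0., -0.,  0.,  0.]), 'tau': array([ -0. , -61.2, -25.8,   0.1,   0. ,   0. ]), 'eef_pos': array([275.1, 561.2, 214.7]), 'tcp_rot': array([ 3.1, -0. ,  2.7]), 'ft_force': array([-0.2, -0.2,  0.9]), 'moment': array([ 0.,  0., -0.]), 'grip_force': 0.0, 'opening': 0.9983298769448704}
```

View pics/scene1.png

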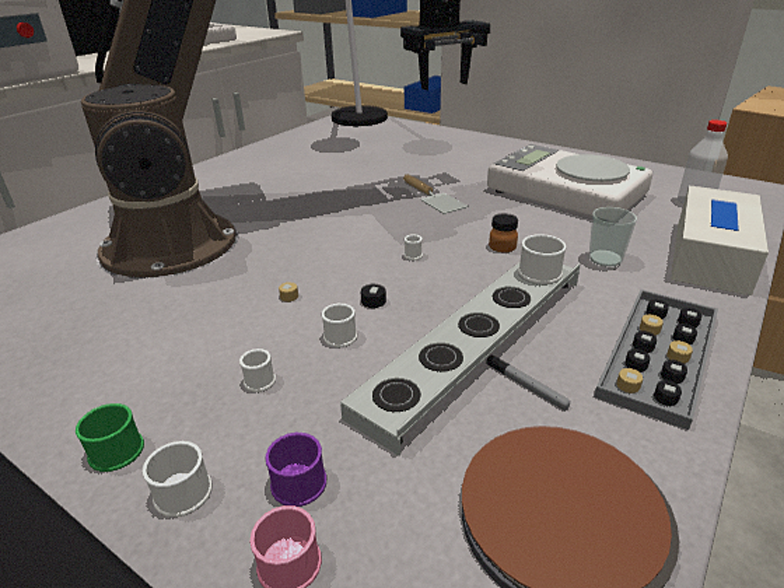

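View pics/top1.png

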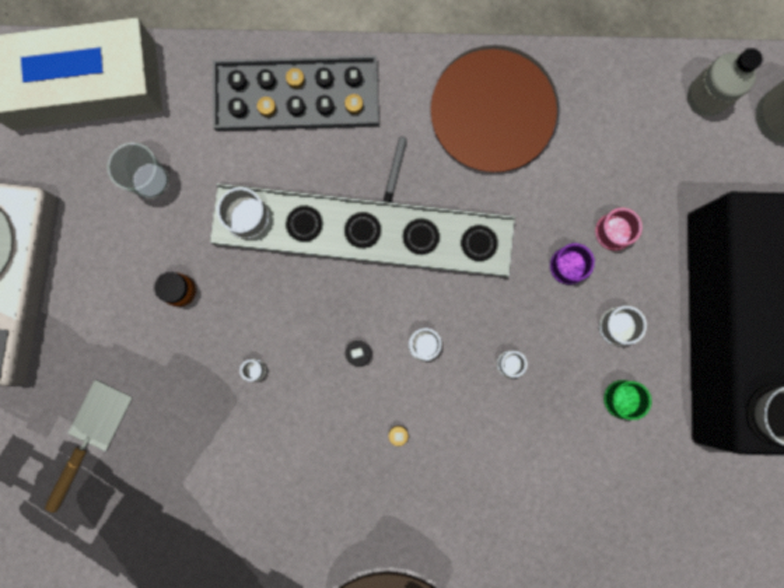

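The scene view (1.4× px) shows cup_60 on the rack at (542,257), and loose white cups at (413,246), (339,323), (258,368) and (178,478). The matching top-view positions are (252,370), (425,345), (513,363) and (624,325).

Things that could be mistaken for them (top view): green cup (628,400), purple (573,263), pink (620,228), the clear beaker (135,167), and the white-rimmed jar on the black unit (780,412). I'll fit positions and sizes, then check them in a crop.

```bash
cat >> h.py <<'E'
from scipy.optimize import minimize
T=np.linspace(0,2*np.pi,60)
SZ={25:(31,35,36),32:(38,42,40),40:(46,50,44),50:(56,60,48),60:(66,70,52)}
def circ(x,y,z,r): return np.c_[x+r*np.cos(T),y+r*np.sin(T),T*0+z]
def sil(p,k,x,y,z0=0):
    w,f,h=SZ[k]; P=np.r_[circ(x,y,z0,f/2),circ(x,y,z0+5,f/2),circ(x,y,z0+h,w/2)]
    hull=cv2.convexHull(np.array([proj(p,q) for q in P],np.float32))
    m=np.zeros((420*4,560*4),np.uint8); cv2.fillConvexPoly(m,np.int32(hull*4+1.5),1)
    return cv2.resize(m.astype(np.float32),(560,420),interpolation=cv2.INTER_AREA)
def fit(p,k,mask,xy,z0=0):
    M=mask.astype(np.float32)
    r=minimize(lambda v:np.abs(sil(p,k,v[0],v[1],z0)-M).sum(),xy,method="Nelder-Mead",options=dict(initial_simplex=np.array(xy)+[[0,0],[12,0],[0,12]],xatol=.2,fatol=.5))
    return r.x,r.fun/M.sum()
E
python3 - <<'E'
from h import *
np.set_printoptions(precision=1,suppress=True)
S=eyes.read_camera("scene");B=eyes.read_camera("top")
def near(p,uv):
    L=[r for r in eyes.cut_out(p,"cup_25") if np.hypot(*(np.array(r["uv"])-uv))<12]; return L[0]["mask"] if L else None
for n,us,ut,z in[("25",(296,175),(181,264),0),("32",(184,264),(366,260),0),("40",(242,232),(303,246),0),("50",(127,344),(445,232),0),("60",(388,184),(172,153),32)]:
    for nm,p,u in(("S",S,us),("T",B,ut)):
        m=near(p,u)
        if m is None: print(n,nm,"none");continue
        x0=at(p,u,z+20)
        f={k:fit(p,k,m,x0,z) for k in SZ if abs(k-int(n))<11}
        print(n,nm,{k:(v[0],round(float(v[1]),2)) for k,v in f.items()})
for nm,p in(("S",S),("T",B)):
    print(nm,[(at(p,r["uv"],32),round(r["score"],2)) for r in eyes.cut_out(p,"pad_a")])
save(B,"topcrop.png",(140,120,480,310),2.3)
E
```

```text
25 S {25: (array([422.1, 212.8]), 0.14), 32: (array([420.3, 217.2]), 0.55)}
25 T {25: (array([422.4, 209.9]), 0.1), 32: (array([423.2, 205.9]), 0.55)}
32 S {25: (array([ 436.4, -181.4]), 0.3), 32: (array([ 434.4, -180. ]), 0.06), 40: (array([ 433.4, -177.9]), 0.31)}
32 T {25: (array([ 439.2, -187.6]), 0.28), 32: (array([ 438.9, -185.1]), 0.05), 40: (array([ 438.7, -181.5]), 0.44)}
40 S {32: (array([462.2, -47.3]), 0.21), 40: (array([463.5, -47.4]), 0.08), 50: (array([459.2, -42.9]), 0.45)}
40 T {32: (array([467.2, -51.9]), 0.28), 40: (array([466.3, -52.1]), 0.05), 50: (array([465.7, -49.8]), 0.46)}
50 S none
50 T {40: (array([ 499.2, -359. ]), 0.3), 50: (array([ 500. , -353.8]), 0.05), 60: (array([ 500.2, -349.6]), 0.33)}
60 S {50: (array([656.5, 225.7]), 0.21), 60: (array([655.1, 227.6]), 0.04)}
60 T {50: (array([659.5, 228.9]), 0.23), 60: (array([656.8, 224.9]), 0.05)}
S [(array([640.1,  47.6]), 0.83), (array([630.5, -41.3]), 0.72), (array([ 623.4, -143.3]), 0.71), (array([645.3, 138.9]), 0.65)]
T [(array([649.2, 133.4]), 0.73), (array([ 622.4, -128.4]), 0.67), (array([626.5, -42.2]), 0.63), (array([638. ,  46.5]), 0.59)]
```

View pics/topcrop.png

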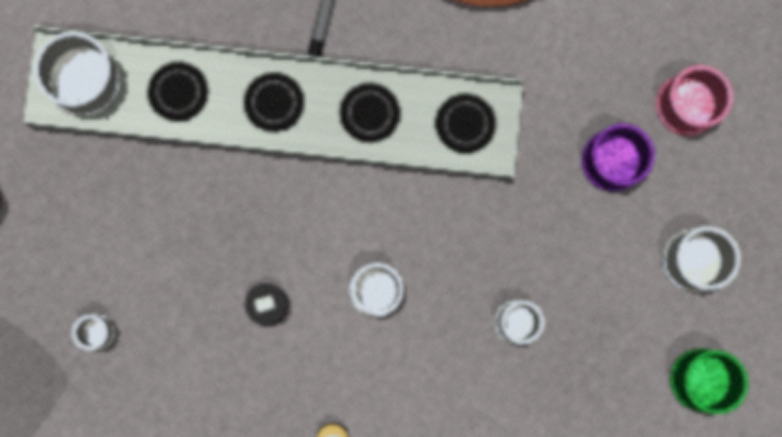

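The fits confirm the size order: the 25, 32, 40 and 50 mm cups each fit their own model best. The crop shows the four free pads at crop pixels (178,91), (273,101), (370,112) and (465,123), all empty. Next I'll measure the pads by dark-blob centroid.

Run:
```python
from h import *
np.set_printoptions(precision=1,suppress=True)
S=eyes.read_camera("scene");B=eyes.read_camera("top")
for nm,p in(("S",S),("T",B)):
    g=cv2.cvtColor(p["img"],cv2.COLOR_RGB2GRAY)
    out=[]
    for X in[(646,135),(637,46),(628,-43),(622,-130)]:
        c=proj(p,(*X,32)).round().astype(int)
        P=np.array([proj(p,q) for q in circ(*X,32,38)],np.float32)
        m=np.zeros_like(g);cv2.fillConvexPoly(m,np.int32(P),1)
        t=(g<95)&(m>0); n,l,st,ce=cv2.connectedComponentsWithStats(t.astype(np.uint8))
        i=1+st[1:,4].argmax(); H=cv2.convexHull(np.argwhere(l==i)[:,::-1].astype(np.int32)); M=cv2.moments(H)
        out.append(at(p,(M["m10"]/M["m00"],M["m01"]/M["m00"]),32))
    A=np.array(out);d=np.diff(A,axis=0)
    u=A[0]-A[3];u/=np.hypot(*u);c=A.mean(0)
    print(nm,A.tolist(),np.hypot(*d.T),"fit",[(c+u*s) for s in(135,45,-45,-135)],"p60",c+u*225)
```

```text
S [[646.8553690075062, 136.53585738721802], [638.4489743237189, 47.001535433726644], [630.130552575949, -42.27194184847838], [621.5978346025915, -131.74775564804366]] [89.9 89.7 89.9] fit [array([646.9, 136.8]), array([638.5,  47.2]), array([630. , -42.4]), array([ 621.6, -132. ])] p60 [655.3 226.4]
T [[646.5786451868446, 137.1092305624652], [638.3037605018951, 47.36469813609074], [630.0474850122966, -42.257740701660296], [621.4161719544093, -131.31147173018545]] [90.1 90.  89.5] fit [array([646.7, 137.1]), array([638.3,  47.5]), array([629.9, -42.1]), array([ 621.5, -131.7])] p60 [655.1 226.7]
```

Call:
move_arm(
  plan=[
    [[0,0,10],[0,0,0],1],
    [[0,0,20],[0,0,0],1],
    [[0,0,30],[0,0,0],1],
    [[0,0,40],[0,0,0],1],
    [[0,0,50],[0,0,0],1],
  ],
)

```text
t: 2.22
eef_pos: [275.1, 561.2, 214.7]
tcp_rot: [3.142, -0.0, 1.807]
ft_force: [-0.6, -0.5, 0.4]
opening: 1.0
grip_force: 0.0
```

Call:
move_arm(
  plan=[
    [[0,0,7],[-0.056,0.009,0.01],1],
    [[0,0,13.5],[-0.112,0.018,0.02],1],
    [[0,0,13.5],[-0.168,0.027,0.03],1],
    [[0,0,13.5],[-0.224,0.036,0.04],1],
    [[0,0,13.5],[-0.28,0.045,0.05],1],
  ],
)

```text
t: 2.85
eef_pos: [386.5, 298.6, 164.6]
tcp_rot: [3.141, -0.0, 1.578]
ft_force: [0.9, 1.0, -0.3]
opening: 1.0
grip_force: 0.0
```

Call:
move_arm(
  plan=[
    [[0,0,0.4],[-0.045,0.018,0.01],1],
    [[0,0,0.4],[-0.087,0.036,0.02],1],
    [[0,0,0.4],[-0.087,0.036,0.03],1],
    [[0,0,0.4],[-0.087,0.036,0.03],1],
  ],
)

```text
t: 3.35
eef_pos: [422.2, 213.6, 134.2]
tcp_rot: [-3.141, 0.0, 1.57]
ft_force: [-0.5, -0.3, 0.3]
opening: 0.998
grip_force: 0.0
```

```bash
cat > w.py <<'E'
from h import *
import sys
np.set_printoptions(precision=1,suppress=True)
k=int(sys.argv[1]);z0=float(sys.argv[2]) if len(sys.argv)>2 else 0
s=readout.state();print(s["eef_pos"],s["tcp_rot"]);p=eyes.read_camera("wrist")
print("tcp px",proj(p,s["eef_pos"]))
for r in eyes.cut_out(p,f"cup_{k}")[:4]:
    m=r["mask"];ys,xs=np.nonzero(m);x0=at(p,r["uv"],z0+20)
    f=fit(p,k,m,x0,z0); print(round(r["score"],2),r["uv"],xs.min(),xs.max(),ys.min(),ys.max(),"fit",f[0],round(float(f[1]),2),"delta",f[0]-s["eef_pos"][:2])
save(p,f"w{k}_{p['shot']}.png"); print(p['shot'])
E
python3 w.py 25; ls pics
```

```text
[422.2 213.6 134.2] [-3.1  0.   1.6]
tcp px [281.5 255.8]
0.75 [283.6, 204.7] 262 299 184 228 fit [421.3 211.1] 0.06 delta [-0.9 -2.5]
0.74 [548.9, 197.7] 525 559 154 233 fit [660.6 215.3] 0.4 delta [238.3   1.7]
7
scene1.png
top1.png
topcrop.png
w25_7.png
```

The wrist fit gives cup_25 at (421,211), which agrees with the overview. Descending to grasp.

Call:
move_arm(
  plan=[
    [[0,0,0],[-0.002,-0.001,0.06],1],
    [[0,0,0],[-0.002,-0.001,0.12],1],
    [[0,0,0],[-0.002,-0.001,0.12],1],
    [[0,0,0],[-0.002,-0.001,0.12],-1],
    [[0,0,0],[-0.002,-0.001,0.12],-1],
  ],
)

```text
t: 4.08
eef_pos: [422.6, 212.2, 17.1]
tcp_rot: [3.137, -0.001, 1.571]
ft_force: [-0.4, -0.6, 0.7]
opening: 0.841
grip_force: 0.0
```

Call:
move_arm(
  plan=[
    [[0,0,0],[0,0,0],-1],
    [[0,0,0],[0,0,0],-1],
    [[0,0,0],[0,0,0],-1],
    [[0,0,0],[0,0,0],-1],
  ],
)

```text
t: 4.58
eef_pos: [421.6, 211.4, 14.7]
tcp_rot: [3.142, -0.0, 1.57]
ft_force: [-1.3, -1.0, 0.8]
opening: 0.423
grip_force: 0.0
```

Call:
move_arm(
  plan=[
    [[0,0,0],[0,0,0],-1],
    [[0,0,0],[0,0,0],-1],
    [[0,0,0],[0,0,0],-1],
    [[0,0,0],[0,0,-0.04],-1],
    [[0,0,0],[0,0,-0.09],-1],
  ],
)

```text
t: 5.2
eef_pos: [421.1, 211.2, 105.0]
tcp_rot: [-3.139, 0.001, 1.57]
ft_force: [0.8, 0.2, -0.2]
opening: 0.314
grip_force: 30.0
```

Call:
move_arm(
  plan=[
    [[0,0,0],[-0.05,0.028,0],-1],
    [[0,0,0],[-0.1,0.057,0],-1],
    [[0,0,0],[-0.15,0.086,0],-1],
    [[0,0,0],[-0.2,0.115,0],-1],
    [[0,0,0],[-0.25,0.144,0],-1],
  ],
)

```text
t: 5.82
eef_pos: [566.2, -40.4, 104.6]
tcp_rot: [-3.142, -0.0, 1.57]
ft_force: [-0.1, 0.0, 1.0]
opening: 0.312
grip_force: 30.0
```

Call:
move_arm(
  plan=[
    [[0,0,0],[-0.05,0.029,0],-1],
    [[0,0,0],[-0.093,0.056,0],-1],
    [[0,0,0],[-0.093,0.056,0],-1],
    [[0,0,0],[-0.093,0.056,0],-1],
  ],
)

```text
t: 6.32
eef_pos: [620.8, -131.2, 104.1]
tcp_rot: [-3.14, -0.001, 1.57]
ft_force: [-0.3, -0.1, 0.0]
opening: 0.315
grip_force: 30.0
```

```bash
python3 w.py 25 90
```

```text
[ 620.8 -131.2  104.1] [-3.1 -0.   1.6]
tcp px [281.5 255.8]
0.89 [57.4, 104.3] 3 111 63 138 fit [515.3 -53. ] 0.14 delta [-105.6   78.3]
0.72 [259.8, 341.3] 239 281 328 348 fit [ 614.  -165.8] 6.52 delta [ -6.8 -34.6]
0.62 [64.3, 265.0] 28 93 243 283 fit [ 515.5 -134.1] 1.9 delta [-105.3   -2.9]
8
```

Call:
move_arm(
  plan=[
    [[0,0,0],[0,0,0.03],-1],
    [[0,0,0],[0,0,0.05],-1],
    [[0,0,0],[0,0,0.057],-1],
    [[0,0,0],[0,0,0.057],-1],
    [[0,0,0],[0,0,0.057],-1],
  ],
)

```text
t: 7.05
eef_pos: [621.8, -131.5, 48.5]
tcp_rot: [3.14, 0.0, 1.571]
ft_force: [-0.5, -0.1, -0.3]
opening: 0.309
grip_force: 30.0
```

Call:
move_arm(
  plan=[
    [[0,0,0],[0,0,0],-0.1],
    [[0,0,0],[0,0,0],0.2],
    [[0,0,0],[0,0,0],0.2],
    [[0,0,0],[0,0,0],0.2],
    [[0,0,0],[0,0,-0.03],0.2],
  ],
)

```text
t: 7.68
eef_pos: [620.4, -131.3, 76.1]
tcp_rot: [-3.138, -0.001, 1.57]
ft_force: [0.3, 0.2, 0.6]
opening: 0.6
grip_force: 0.0
```

Call:
move_arm(
  plan=[
    [[0,0,0],[0,0,-0.05],1],
    [[0,0,0],[-0.025,-0.05,-0.05],1],
    [[0,0,0],[-0.05,-0.1,-0.05],1],
    [[0,0,0],[-0.05,-0.15,-0.05],1],
    [[0,0,0],[-0.05,-0.185,-0.05],1],
  ],
)

```text
t: 8.3
eef_pos: [434.5, -181.6, 127.7]
tcp_rot: [-3.141, -0.0, 1.57]
ft_force: [0.6, -0.1, -0.2]
opening: 0.995
grip_force: 0.0
```

```bash
python3 w.py 32
```

```text
[ 434.5 -181.6  127.7] [-3.1 -0.   1.6]
tcp px [281.5 255.8]
0.88 [287.6, 206.9] 261 310 179 236 fit [ 437.4 -183.3] 0.03 delta [ 2.9 -1.7]
0.85 [347.1, 342.3] 325 367 337 347 fit [ 492.9 -311.2] 6.83 delta [  58.4 -129.6]
0.8 [324.7, 32.4] 289 361 0 72 fit [468.4 -51. ] 0.24 delta [ 34.  130.5]
0.79 [536.2, 147.3] 505 559 124 174 fit [ 648.4 -134. ] 0.1 delta [213.9  47.6]
9
```

Call:
move_arm(
  plan=[
    [[0,0,0],[-0.002,0.003,0.06],1],
    [[0,0,0],[-0.002,0.003,0.113],1],
    [[0,0,0],[-0.002,0.003,0.113],1],
    [[0,0,0],[-0.002,0.003,0.113],-1],
    [[0,0,0],[-0.002,0.003,0.113],-1],
  ],
)

```text
t: 9.02
eef_pos: [440.5, -184.0, 16.6]
tcp_rot: [3.139, 0.002, 1.571]
ft_force: [-0.3, 0.4, -0.0]
opening: 0.847
grip_force: 0.0
```

Call:
move_arm(
  plan=[
    [[0,0,0],[0,0,0],-1],
    [[0,0,0],[0,0,0],-1],
    [[0,0,0],[0,0,0],-1],
    [[0,0,0],[0,0,0],-1],
    [[0,0,0],[0,0,0],-1],
  ],
)

```text
t: 9.65
eef_pos: [439.4, -183.5, 14.6]
tcp_rot: [-3.142, -0.0, 1.57]
ft_force: [-1.2, 0.9, 1.5]
opening: 0.398
grip_force: 30.0
```

Call:
move_arm(
  plan=[
    [[0,0,0],[0,0,0],-1],
    [[0,0,0],[0,0,-0.045],-1],
    [[0,0,0],[0,0,-0.1],-1],
    [[0,0,0],[0.03,0.04,-0.1],-1],
    [[0,0,0],[0.06,0.08,-0.1],-1],
  ],
)

```text
t: 10.28
eef_pos: [520.6, -123.2, 115.6]
tcp_rot: [3.14, 0.001, 1.569]
ft_force: [0.4, -0.3, -1.4]
opening: 0.398
grip_force: 30.0
```

Call:
move_arm(
  plan=[
    [[0,0,0],[0.04,0.05,0],-1],
    [[0,0,0],[0.081,0.1,0],-1],
    [[0,0,0],[0.081,0.11,0],-1],
    [[0,0,0],[0.081,0.11,0],-1],
    [[0,0,0],[0.081,0.11,0],-1],
  ],
)

```text
t: 10.9
eef_pos: [628.4, -43.5, 114.5]
tcp_rot: [-3.141, -0.0, 1.57]
ft_force: [-0.7, 0.0, 0.0]
opening: 0.4
grip_force: 30.0
```

Call:
move_arm(
  plan=[
    [[0,0,0],[0.001,0.001,0.035],-1],
    [[0,0,0],[0.001,0.001,0.055],-1],
    [[0,0,0],[0.001,0.001,0.067],-1],
    [[0,0,0],[0.001,0.001,0.067],-1],
    [[0,0,0],[0.001,0.001,0.067],-1],
  ],
)

```text
t: 11.52
eef_pos: [630.7, -41.9, 48.5]
tcp_rot: [3.141, 0.0, 1.57]
ft_force: [0.4, 0.4, 0.4]
opening: 0.399
grip_force: 30.0
```

Call:
move_arm(
  plan=[
    [[0,0,0],[0,0,0],0.1],
    [[0,0,0],[0,0,0],0.3],
    [[0,0,0],[0,0,0],0.3],
    [[0,0,0],[0,0,0],0.3],
    [[0,0,0],[0,0,-0.03],0.3],
  ],
)

```text
t: 12.15
eef_pos: [629.5, -41.4, 76.2]
tcp_rot: [-3.138, -0.001, 1.571]
ft_force: [0.2, -0.3, 0.8]
opening: 0.649
grip_force: 0.0
```

Call:
move_arm(
  plan=[
    [[0,0,0],[0,0,-0.05],1],
    [[0,0,0],[-0.002,-0.05,-0.05],1],
    [[0,0,0],[-0.005,-0.1,-0.05],1],
    [[0,0,0],[-0.008,-0.15,-0.05],1],
    [[0,0,0],[-0.008,-0.164,-0.05],1],
  ],
)

```text
t: 12.78
eef_pos: [464.3, -49.5, 127.9]
tcp_rot: [-3.141, -0.0, 1.57]
ft_force: [-0.2, 0.3, 0.3]
opening: 0.995
grip_force: 0.0
```

```bash
python3 w.py 40
```

```text
[464.3 -49.5 127.9] [-3.1 -0.   1.6]
tcp px [281.5 255.8]
0.95 [510.2, 207.1] 466 553 174 239 fit [651.3 -49.5] 0.13 delta [187.1  -0. ]
0.94 [280.8, 211.3] 253 313 174 242 fit [465.4 -50.2] 0.03 delta [ 1.2 -0.8]
10
```

Call:
move_arm(
  plan=[
    [[0,0,0],[-0.001,0.001,0.06],1],
    [[0,0,0],[-0.001,0.001,0.113],1],
    [[0,0,0],[-0.001,0.001,0.113],1],
    [[0,0,0],[-0.001,0.001,0.113],-1],
    [[0,0,0],[-0.001,0.001,0.113],-1],
  ],
)

```text
t: 13.5
eef_pos: [468.8, -50.8, 16.5]
tcp_rot: [3.138, 0.001, 1.571]
ft_force: [-0.2, 0.3, -0.1]
opening: 0.848
grip_force: 0.0
```

Call:
move_arm(
  plan=[
    [[0,0,0],[0,0,0],-1],
    [[0,0,0],[0,0,0],-1],
    [[0,0,0],[0,0,0],-1],
    [[0,0,0],[0,0,0],-1],
    [[0,0,0],[0,0,0],-1],
  ],
)

```text
t: 14.12
eef_pos: [467.5, -50.6, 14.8]
tcp_rot: [3.141, -0.0, 1.571]
ft_force: [-1.3, -0.7, 5.9]
opening: 0.479
grip_force: 30.0
```

Call:
move_arm(
  plan=[
    [[0,0,0],[0,0,0],-1],
    [[0,0,0],[0,0,-0.045],-1],
    [[0,0,0],[0,0,-0.1],-1],
    [[0,0,0],[0.03,0.04,-0.1],-1],
    [[0,0,0],[0.06,0.08,-0.1],-1],
  ],
)

```text
t: 14.75
eef_pos: [548.8, 9.9, 115.7]
tcp_rot: [3.14, 0.0, 1.569]
ft_force: [0.6, -0.1, -0.2]
opening: 0.484
grip_force: 30.0
```

Call:
move_arm(
  plan=[
    [[0,0,0],[0.019,0.046,0],-1],
    [[0,0,0],[0.038,0.092,0],-1],
    [[0,0,0],[0.038,0.092,0],-1],
    [[0,0,0],[0.038,0.092,0],-1],
  ],
)

```text
t: 15.25
eef_pos: [638.7, 47.4, 114.0]
tcp_rot: [-3.14, -0.0, 1.571]
ft_force: [-0.3, 0.0, -1.0]
opening: 0.481
grip_force: 30.0
```

Call:
move_arm(
  plan=[
    [[0,0,0],[0,0,0.035],-1],
    [[0,0,0],[0,0,0.055],-1],
    [[0,0,0],[0,0,0.067],-1],
    [[0,0,0],[0,0,0.067],-1],
    [[0,0,0],[0,0,0.067],-1],
  ],
)

```text
t: 15.88
eef_pos: [639.7, 47.2, 48.4]
tcp_rot: [3.141, -0.0, 1.57]
ft_force: [0.5, -0.1, -0.5]
opening: 0.482
grip_force: 30.0
```

Call:
move_arm(
  plan=[
    [[0,0,0],[0,0,0],0.2],
    [[0,0,0],[0,0,0],0.4],
    [[0,0,0],[0,0,0],0.4],
    [[0,0,0],[0,0,0],0.4],
    [[0,0,0],[0,0,-0.03],0.4],
  ],
)

```text
t: 16.5
eef_pos: [638.4, 47.4, 76.1]
tcp_rot: [-3.138, -0.0, 1.571]
ft_force: [0.1, -0.3, -0.4]
opening: 0.7
grip_force: 0.0
```

Call:
move_arm(
  plan=[
    [[0,0,0],[0,0,-0.05],1],
    [[0,0,0],[-0.03,-0.05,-0.06],1],
    [[0,0,0],[-0.08,-0.075,-0.06],1],
    [[0,0,0],[-0.13,-0.1,-0.06],1],
    [[0,0,0],[-0.18,-0.12,-0.06],1],
  ],
)

```text
t: 17.12
eef_pos: [518.5, -133.9, 137.9]
tcp_rot: [3.141, 0.0, 1.571]
ft_force: [0.9, 0.1, 0.9]
opening: 1.001
grip_force: 0.0
```

Call:
move_arm(
  plan=[
    [[0,0,0],[-0.055,-0.005,0],1],
    [[0,0,0],[-0.11,-0.01,0],1],
    [[0,0,0],[-0.165,-0.015,0],1],
    [[0,0,0],[-0.22,-0.018,0],1],
    [[0,0,0],[-0.22,-0.018,0],1],
  ],
)

```text
t: 17.75
eef_pos: [500.7, -355.9, 137.2]
tcp_rot: [3.141, 0.001, 1.567]
ft_force: [-0.4, 0.8, -0.3]
opening: 0.997
grip_force: 0.0
```

```bash
python3 w.py 50
```

```text
[ 500.7 -355.9  137.2] [3.1 0.  1.6]
tcp px [281.5 255.8]
0.92 [278.1, 199.7] 242 314 161 239 fit [ 498.1 -350.8] 0.03 delta [-2.7  5.1]
0.88 [459.1, 191.6] 410 506 154 233 fit [ 648.2 -346.8] 0.02 delta [147.5   9.1]
0.73 [144.4, 205.9] 101 189 168 246 fit [ 386.1 -357. ] 0.03 delta [-114.7   -1.1]
0.65 [400.7, 102.0] 354 445 61 142 fit [ 592.5 -274.2] 0.02 delta [91.8 81.7]
11
```

Call:
move_arm(
  plan=[
    [[0,0,0],[0.005,-0.002,0.06],1],
    [[0,0,0],[0.005,-0.002,0.11],1],
    [[0,0,0],[0.005,-0.002,0.123],1],
    [[0,0,0],[0.005,-0.002,0.123],1],
    [[0,0,0],[0.005,-0.002,0.123],-1],
  ],
)

```text
t: 18.48
eef_pos: [500.3, -347.9, 16.5]
tcp_rot: [3.139, 0.002, 1.571]
ft_force: [0.1, 0.2, -0.3]
opening: 0.941
grip_force: 0.0
```

Call:
move_arm(
  plan=[
    [[0,0,0],[0,0,0],-1],
    [[0,0,0],[0,0,0],-1],
    [[0,0,0],[0,0,0],-1],
    [[0,0,0],[0,0,0],-1],
    [[0,0,0],[0,0,0],-1],
  ],
)

```text
t: 19.1
eef_pos: [499.4, -347.6, 14.8]
tcp_rot: [3.141, 0.0, 1.571]
ft_force: [-1.2, 0.2, 4.9]
opening: 0.596
grip_force: 30.0
```

Call:
move_arm(
  plan=[
    [[0,0,0],[0,0,0],-1],
    [[0,0,0],[0,0,-0.06],-1],
    [[0,0,0],[0,0,-0.12],-1],
    [[0,0,0],[0.05,0,-0.15],-1],
    [[0,0,0],[0.1,0,-0.15],-1],
  ],
)

```text
t: 19.73
eef_pos: [499.9, -247.1, 166.7]
tcp_rot: [3.138, 0.002, 1.569]
ft_force: [1.7, 0.3, -0.9]
opening: 0.591
grip_force: 30.0
```

Call:
move_arm(
  plan=[
    [[0,0,0],[0.055,0.021,0],-1],
    [[0,0,0],[0.11,0.042,0],-1],
    [[0,0,0],[0.165,0.063,0],-1],
    [[0,0,0],[0.22,0.084,0],-1],
    [[0,0,0],[0.275,0.105,0],-1],
  ],
)

```text
t: 20.35
eef_pos: [604.9, 29.3, 164.4]
tcp_rot: [-3.141, -0.0, 1.571]
ft_force: [-0.5, 0.1, -0.3]
opening: 0.591
grip_force: 30.0
```

Call:
move_arm(
  plan=[
    [[0,0,0],[0.055,0.021,0],-1],
    [[0,0,0],[0.112,0.042,0],-1],
    [[0,0,0],[0.112,0.042,0.02],-1],
    [[0,0,0],[0.112,0.042,0.04],-1],
    [[0,0,0],[0.112,0.042,0.04],-1],
  ],
)

```text
t: 20.98
eef_pos: [645.7, 139.5, 123.0]
tcp_rot: [-3.138, 0.0, 1.571]
ft_force: [-0.0, -0.0, -0.2]
opening: 0.596
grip_force: 30.0
```

Call:
move_arm(
  plan=[
    [[0,0,0],[0,0,0.04],-1],
    [[0,0,0],[0,0,0.065],-1],
    [[0,0,0],[0,0,0.076],-1],
    [[0,0,0],[0,0,0.076],-1],
    [[0,0,0],[0,0,0.076],-1],
  ],
)

```text
t: 21.6
eef_pos: [647.2, 139.4, 49.9]
tcp_rot: [3.14, -0.0, 1.57]
ft_force: [-0.3, -0.2, -0.8]
opening: 0.594
grip_force: 30.0
```

Call:
move_arm(
  plan=[
    [[0,0,0],[0,0,0],0.4],
    [[0,0,0],[0,0,0],0.6],
    [[0,0,0],[0,0,0],0.6],
    [[0,0,0],[0,0,0],0.6],
    [[0,0,0],[0,0,-0.03],0.6],
  ],
)

```text
t: 22.22
eef_pos: [645.5, 139.2, 77.1]
tcp_rot: [-3.138, 0.0, 1.57]
ft_force: [0.0, 0.2, 0.7]
opening: 0.8
grip_force: 0.0
```

Call:
move_arm(
  plan=[
    [[0,0,0],[0,0,-0.05],0.6],
    [[0,0,0],[0,-0.05,-0.1],1],
    [[0,0,0],[0,-0.1,-0.1],1],
    [[0,0,0],[0.05,-0.15,-0.1],1],
    [[0,0,0],[0.1,-0.2,-0.1],1],
  ],
)

```text
t: 22.85
eef_pos: [456.9, 228.4, 179.1]
tcp_rot: [3.141, -0.001, 1.569]
ft_force: [0.9, -0.2, -0.6]
opening: 1.0
grip_force: 0.0
```

Run:
```python
from h import *
np.set_printoptions(precision=1,suppress=True)
S=eyes.read_camera("scene");B=eyes.read_camera("top")
tg={25:(621.5,-131.8),32:(630,-42.2),40:(638.4,47.3),50:(646.8,137),60:(655.2,226.5)}
for nm,p in(("S",S),("T",B)):
    R=eyes.cut_out(p,"cup_25")
    for k,t in tg.items():
        c=proj(p,(*t,32+SZ[k][2]/2)); L=[r for r in R if np.hypot(*(np.array(r["uv"])-c))<10]
        if L: f=fit(p,k,L[0]["mask"],t,32); print(nm,k,f[0],round(float(f[1]),2),"err",f[0]-t)
        else: print(nm,k,"none")
save(S,"end.png",(220,110,440,320),2.8);save(B,"endtop.png",(130,110,380,220),3)
print(readout.state()["t"])
```

```text
S 25 [ 621.5 -129.6] 0.06 err [-0.   2.2]
S 32 none
S 40 [639.2  50.8] 0.05 err [0.8 3.5]
S 50 [647.  139.7] 0.07 err [0.2 2.7]
S 60 [654.7 229.3] 0.27 err [-0.5  2.8]
T 25 [ 623.9 -134.4] 0.12 err [ 2.4 -2.6]
T 32 [635.2 -43.4] 0.07 err [ 5.2 -1.2]
T 40 [642.5  46.2] 0.07 err [ 4.1 -1.1]
T 50 [649.1 135.1] 0.05 err [ 2.3 -1.9]
T 60 [656.8 224.5] 0.03 err [ 1.6 -2. ]
23.05
```

View pics/end.png

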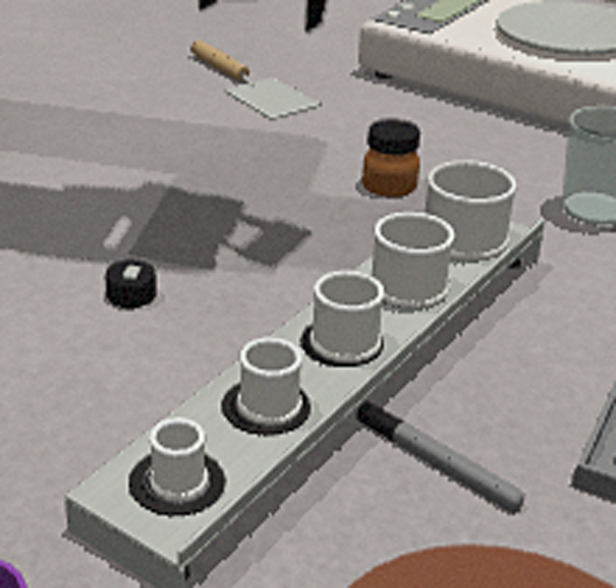

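View pics/endtop.png

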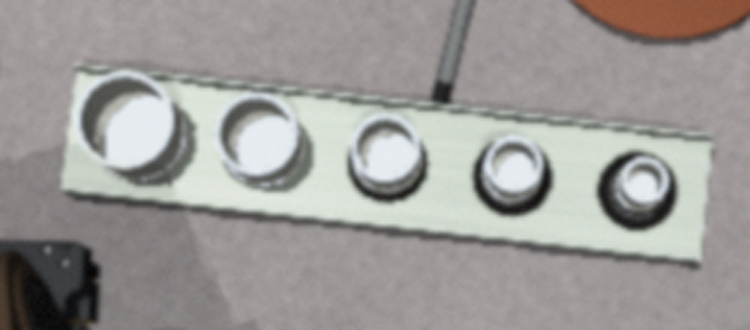

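The end views show five upright cups in size order, each centred on its pad to within about 5 mm. cup_60 hasn't moved and the gripper is clear of everything. Handing in.

```bash
python3 -c "
from cell import env
print(env.job_done())"
```

```text
the job is handed in; nothing more can be done
None
```

The four loose cups are back on the rack in size order beside the biggest cup, each upright and within about 5 mm of its pad's centre; I handed the job in at about 23 s, and it returned no verdict.

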